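# Set up the folding recipe stand for the tablet

### The arm

A 6-joint arm with a two-finger parallel gripper is mounted at the origin on a cart in front of the work surface, level with it; the furniture and walls round the work are solid. World frame = base frame: x ahead of the robot, y to its left, z up, the work surface at z = 0. Lengths are in mm, angles in rad, forces in N, time in s.
With the tool pointing down it reaches from about 300 to 750 mm from the base axis. Payload 8.5 kg.
Tool frame: the origin (TCP) lies midway between the tips of the shut fingers; the grasp point (between the pads) lies 19 mm behind it; z points along the fingers, y is the line along which they close (so a half turn about z gives the same grasp; the last joint's range is limited). The gripper opens to 88 mm and grips with 3 to 60 N. Pads are 18 mm wide; open, the fingers measure 123 mm over their backs; the gripper's body (75 mm by 187 mm) begins 45 mm behind the grasp point.
Start: joints at [-1.477, 0.381, 1.297, -0, 1.464, -0.215], TCP at [167.148, -523.968, 238.748] pointing down, gripper open.
Joint ranges: [-3.11, 3.11], [-0.89, 2.33], [0.22, 2.48], [-1.42, 4.56], [0.17, 2.85], [-2.88, 2.88]. Speed limits (rad/s): [2.39, 2.39, 3.14, 3.14, 3.14, 3.14].

### API

Orientations are given as a unit quaternion [w, x, y, z].
In Python, from plant import readout, vision, order gives the robot as it stands. The module is installed in compiled form; this text tells all that it offers.
- The arm moves only by the tool carry_out, never from a script. Its argument "steps" is a list of rows, each an object with "twist": the turn, a rotation vector about the tool's x, y, z in degrees, a list of three; "dp": the shift along the tool's x, y, z in mm, a list of three; "jaw": the finger opening in mm, from 0 to 88.1. In form: [{"twist": [rx, ry, rz], "dp": [x, y, z], "jaw": jaw}, ...]. A call has 1 to 10 rows; each row shifts and turns the commanded pose from where the row before left it, along the tool's axes as they then stand; what a row does not reach is not made up. A row lasts 1/8 s, in which the tool goes at most 62.5 mm and 10.7 degrees, less where a joint would pass 70% of its speed; a pose out of reach is approached as far as the arm can. A call is refused whole if a number of a shift passes 62.5 or a number of a turn 10.7, either way. A call with a gripper value outside its range is refused whole. The fingers move at their own pace and stop on an object; "newtons" is the grip in N (left out, the last holds). Time passes only in rows, so rows that do not move let the fingers close. It gives the time, the measured TCP pose, the force, the opening and the grip force at its end, in the units of the state.
- readout.get_obs(): the state, without advancing time (a new reading comes with each control period).
- vision.read_camera(name): name is "scene" or "side" or "wrist"; returns the picture (480x640x3 uint8, red, green, blue); there is no depth.
- vision.camera_model(name): a dict with "mtx" (3x3 intrinsics, pixels), "dist" ([k1, k2, p1, p2, k3] as OpenCV has them; the pictures are not rectified), "camera_from_world" (4x4, takes a point from world to camera coordinates). Camera axes: x right, y down, z forward; pixel columns grow to the right and rows downward; lengths in mm; the calibration is good to about 2 mm. A picture is of the moment at which its call begins: read the wrist's pose just before it. camera_model takes no time and is no camera call; for the wrist camera it gives the pose at the moment of the call.
- order.hand_in(): hands the job in; it is judged then, once.
The state is a dict: "time": time; "joints": joint angles; "qvel": joint speeds; "joint_efforts": joint torques, N m; "tool_pos": TCP position; "eef_rot": TCP orientation; "ft_force": force on the tool from outside, world axes, zero at the start; "wrist_torque": the same for the moment, N m; "opening": finger opening in mm; "grasp_force": force on a finger pad.
Only numpy, scipy, OpenCV 4.12 (cv2) and the standard library are available. Lean on these libraries where they do the work, as an engineer would, in place of code of your own. Each camera call takes 0.05 s, during which the arm holds its last target. There are 200 camera calls.

### The job

Set up the recipe stand where it is: swing the wooden prop leg on its back out until it meets its stop, so that the stand cannot tip over backwards, without shoving the stand out of its place. Then lift the tablet out of the charging dock and set it upright on the stand's ledge, leaning back on the panel and centred, with its screen to the front. Leave everything else on the worktop as it is.

Things in the scene. Friction and masses are not known exactly. Their poses are not given: they have to be found in the camera images.
- recipe_stand: Loose wooden recipe stand, 0.56 kg. Origin: on the underside of its foot bar, midway along it; x to its back, y to the left of a reader in front, z up. Foot bar 140 mm along y, x -23 to 15; with the leg folded a push of 1 N on the panel tips it back. A panel 120 mm wide, 8 thick, 76 long rises from the ledge and leans back 27 degrees (0.471 rad) from vertical; its top edge is at x 40-47, z 82-86 mm.
- ledge (a point): Middle of the stand's ledge, at [-6, 0, 23] mm in the stand's frame, axes as the stand's. The ledge is square to the panel, so it slopes down to the back by 27 degrees and anything set on it tips back on to the panel. It is 24 mm deep: the lip along its front (8 mm high, top at x -17 to -13, z 36-38 mm) is 12 mm in front of this point, the panel 12 mm behind it.
- prop_leg (a joint): Gate-like prop leg, 10 mm thick, hinged on the panel's back. 0 = folded flat on the panel's back, pointing to the stand's +y; 1.571 rad = at its stop, pointing straight back (stand's +x), foot on the worktop. It swings from +y round to +x, its end sinking 36 mm on the way as the hinge leans with the panel. Slight friction: it stays where it is left.
- leg_end (a point): Middle of the leg's end post (18 wide, 10 thick, 50 mm long, leaning with the leg), 79 mm from the hinge. Folded, it is 39 mm beyond the panel's +y edge (post 30 to 48 mm beyond it), its front flank bare for pushing, and this point is 63 mm above the worktop; at the stop 27 mm.
- leg_hinge (a point): Point on the leg's hinge axis opposite leg_end, fixed at [44, 20, 63] mm in the stand's frame. Its z axis is the hinge axis (up, leaning back 27 degrees); leg_end circles this point at 79 mm in the plane square to that axis.
- tablet_center (a point): Centre of the tablet: a slab in a grey case, 10 thick (x) x 190 wide (y) x 125 mm high (z), 0.55 kg. Its pale screen faces its own -x; z points to its top edge, 62.5 mm from here. It starts upright in the dock's front slot. Well placed on the stand this point is 27 to 33 mm behind the stand's origin and 73 to 79 mm above the worktop.
- charging_dock: White charging dock, fixed, 76 (x) x 130 (y) x 34 mm high; origin at the centre of its underside. Two open-ended slots along y, 14 mm wide, 22 mm deep. The tablet stands in the front slot (x = -15 mm), on the slot floor 12 mm above the worktop; the rear slot is empty. Mind overhead: wall cupboards and their handles hang over the back of the worktop, from x = 0.59 m (robot frame) on, lowest 0.55 m above it.
Things that resemble listed ones, but are neither listed nor needed, are in the scene too. Several things have the shape of the charging_dock; the one meant has the colours described above.

How it is judged:
By the outcome, as a careful person would: the job done as asked, in the order asked, and still so for the second after the job is handed in, with the robot touching nothing.
It also fails if it takes over 61 s, if anything falls off the work surface, if the arm or the gripper's body presses on something with over 40 N, if the wrist force passes 120 N, or if a joint passes its speed limit or range.

## Working session

There is one attempt and no reset: what is moved stays moved. The work goes in short steps, Python scripts to look and compute and a tool call to move; the robot and the scene stay as the last step left them, time stands still between calls to the robot, and variables do not carry over. Pictures are saved under pics/ and viewed, at most 10 in all, crops included, and the job is handed in when it is done.

Besides the shell and the picture viewer there is one more tool, called after "Call:" as name(argument=value, ...) on one line, values as JSON. carry_out: Moves the arm, as the interface text tells. Its arguments: {"type":"object","properties":{"steps":{"type":"array"},"newtons":{"type":"number"}},"required":["steps"]}

```bash
mkdir -p pics; python3 - <<'E'
from plant import readout, vision
import cv2,numpy as np
for n in("scene","side"):
    cv2.imwrite(f"pics/{n}0.png",vision.read_camera(n)[...,::-1])
    m=vision.camera_model(n);print(n,np.round(m["mtx"],1).tolist(),m["dist"]);print(np.round(m["camera_from_world"],3))
o=readout.get_obs();print({k:np.round(v,3).tolist() for k,v in o.items()})
E
```

```text
scene [[557.5, 0.0, 324.7], [0.0, 557.5, 244.8], [0.0, 0.0, 1.0]] [-0.09882076  0.          0.          0.          0.        ]
[[-6.980000e-01 -7.160000e-01 -2.200000e-02  4.676390e+02]
 [-3.390000e-01  3.570000e-01 -8.700000e-01  1.835890e+02]
 [ 6.310000e-01 -6.000000e-01 -4.920000e-01  1.531951e+03]
 [ 0.000000e+00  0.000000e+00  0.000000e+00  1.000000e+00]]
side [[461.0, 0.0, 319.6], [0.0, 461.0, 241.1], [0.0, 0.0, 1.0]] [-0.09260903  0.          0.          0.          0.        ]
[[-6.930000e-01 -7.210000e-01 -6.000000e-03  4.697780e+02]
 [-4.890000e-01  4.770000e-01 -7.300000e-01  2.164450e+02]
 [ 5.300000e-01 -5.030000e-01 -6.830000e-01  1.285142e+03]
 [ 0.000000e+00  0.000000e+00  0.000000e+00  1.000000e+00]]
{'time': 0.1, 'joints': [-1.477, 0.381, 1.298, 0.0, 1.464, -0.215], 'qvel': [0.001, -0.0, -0.001, -0.002, 0.003, 0.001], 'joint_efforts': [0.003, -43.865, -22.491, 0.071, 0.034, -0.0], 'tool_pos': [167.101, -523.76, 238.232], 'eef_rot': [-0.001, 0.988, 0.154, 0.0], 'ft_force': [0.432, 0.044, 0.738], 'wrist_torque': [0.025, -0.029, 0.014], 'grasp_force': 0.0, 'opening': 88.035}
```

View pics/scene0.png

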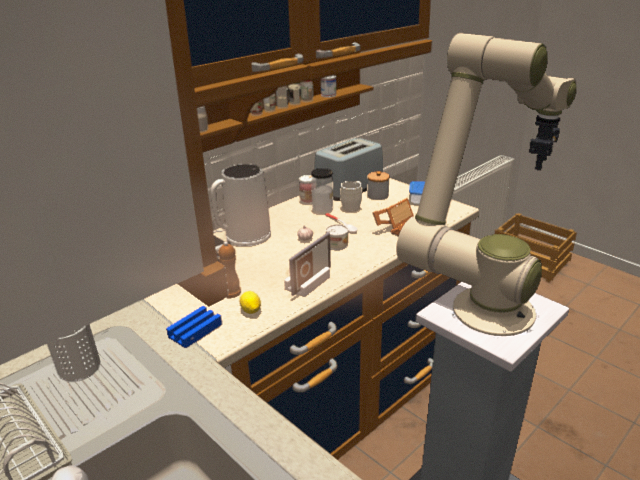

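View pics/side0.png

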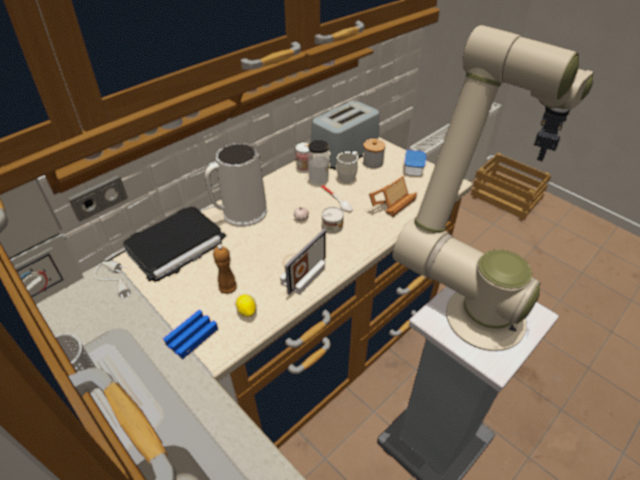

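Candidates for the dock: white at scene (310,278) holding the tablet, blue at (193,327), and a blue thing at (417,190). The white one fits the description. The stand is at (393,217). I'll confirm both in enlarged crops.

```bash
cat > h.py <<'E'
import numpy as np,cv2
from plant import readout, vision
def ray(m,uv):
    p=cv2.undistortPoints(np.array([[uv]],float),m["mtx"],m["dist"])[0,0]
    T=m["camera_from_world"];R=T[:3,:3];return -R.T@T[:3,3],R.T@np.array([p[0],p[1],1.])
def onz(m,uv,z=0):
    c,d=ray(m,uv);return c+d*(z-c[2])/d[2]
def tri(obs):
    A=np.zeros((3,3));b=np.zeros(3)
    for m,uv in obs:
        c,d=ray(m,uv);d/=np.linalg.norm(d);P=np.eye(3)-np.outer(d,d);A+=P;b+=P@c
    return np.linalg.solve(A,b)
def proj(m,P):
    T=m["camera_from_world"];rv=cv2.Rodrigues(T[:3,:3])[0]
    return cv2.projectPoints(np.atleast_2d(np.array(P,float)),rv,T[:3,3],m["mtx"],m["dist"])[0][:,0]
E
python3 - <<'E'
from h import *
s,d=[cv2.imread(f"pics/{n}0.png") for n in("scene","side")]
r=lambda i,x,y:cv2.resize(i[y:y+60,x:x+80],(400,300),interpolation=cv2.INTER_CUBIC)
cv2.imwrite("pics/c1.png",np.vstack([np.hstack([r(s,350,185),r(d,350,165)]),np.hstack([r(s,270,235),r(d,265,235)])]))
S,D=vision.camera_model("scene"),vision.camera_model("side")
print(onz(S,(398,225)),onz(D,(393,203)),onz(S,(308,285)),onz(D,(306,284)))
E
```

```text
[ 519.20882935 -219.03394932    0.        ] [ 516.3590247  -213.52868093    0.        ] [467.52362887 267.26609577   0.        ] [448.67152384 277.16189546   0.        ]
```

View pics/c1.png

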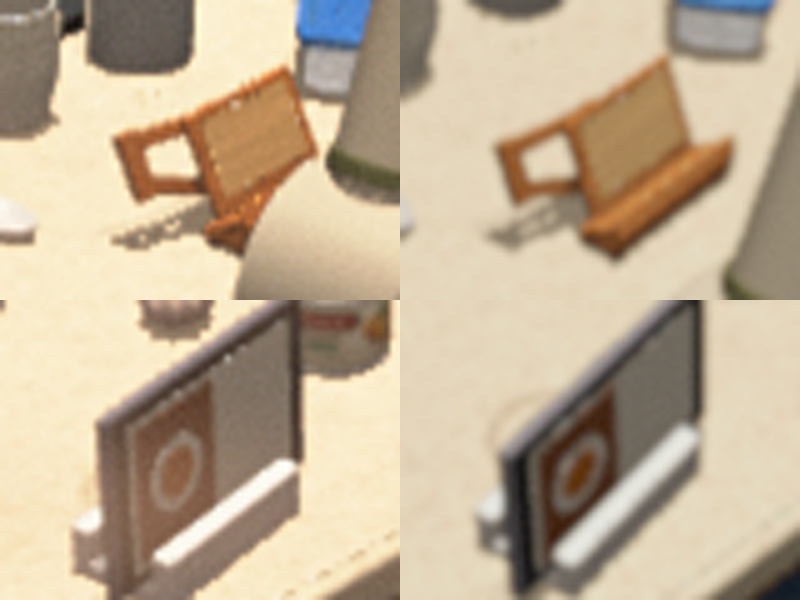

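The crops confirm the white dock holds the tablet with its screen facing front, and the stand's leg is folded towards +y. Next I'll plan a wrist view of the stand.

```bash
cat >> h.py <<'E'
from scipy.spatial.transform import Rotation as Rn
def pose():
    o=readout.get_obs();q=o["eef_rot"];return np.array(o["tool_pos"]),Rn.from_quat([q[1],q[2],q[3],q[0]]),o
def down(yaw): # tool x at yaw (rad), z down
    return Rn.from_euler("z",yaw)*Rn.from_euler("x",np.pi)
def go(p,R):
    P,Q,o=pose();print("dp tool",np.round(Q.inv().apply(np.array(p)-P),1),"twist deg",np.round(np.degrees((Q.inv()*R).as_rotvec()),1))
E
python3 - <<'E'
from h import *
P,R,o=pose();T=vision.camera_model("wrist")["camera_from_world"]
Rc=T[:3,:3].T;c=-Rc@T[:3,3]
print("cam in tool",R.inv().apply(c-P),"axes",np.round(R.as_matrix().T@Rc,2).tolist())
print(np.round(vision.camera_model("wrist")["mtx"],0))
S,D=vision.camera_model("scene"),vision.camera_model("side")
# crop: px = x0+u/5 
sc=lambda u,v:(S,(350+u/5-.4,185+v/5-.4)); sd=lambda u,v:(D,(350+(u-400)/5-.4,165+v/5-.4))
for n,a,b in[("panel TR",(288,68),(665,58)),("panel TL",(190,110),(570,115)),("leg top end",(114,135),(495,143)),("leg bot",(135,200),(517,203)),("barL",(210,230),(585,240))]:
    print(n,np.round(tri([sc(*a),sd(*b)]),1))
sc=lambda u,v:(S,(270+u/5-.4,235+(v-300)/5-.4)); sd=lambda u,v:(D,(265+(u-400)/5-.4,235+(v-300)/5-.4))
for n,a,b in[("tab TL",(97,423),(505,455)),("dock front L top",(157,560),(557,562)),("dock front R top",(297,465),(697,430))]:
    print(n,np.round(tri([sc(*a),sd(*b)]),1))
# rough heights: jar, mug, pot
for n,u in[("jar",(337,246)),("pot",(378,198)),("mug",(350,209)),("garlic",(305,240)),("tall jar",(322,212)),("knife?",(340,222)),("bluebox",(416,204))]: print(n,np.round(onz(S,u)))
go((440,-200,330),down(0))
E
```

```text
cam in tool [  77.23552859   -0.72736085 -145.68939914] axes [[0.0, -0.95, -0.3], [1.0, 0.0, 0.0], [-0.0, -0.3, 0.95]]
[[371.   0. 313.]
 [  0. 371. 239.]
 [  0.   0.   1.]]
panel TR [ 527.2 -271.3   84.8]
panel TL [ 526.9 -163.7   89.3]
leg top end [ 547.2 -108.6   83. ]
leg bot [ 529.6 -114.    37.6]
barL [ 476.5 -128.3   27.8]
tab TL [445.9 351.1 135.3]
dock front L top [432.4 327.4  39.5]
dock front R top [459.9 188.3  29. ]
jar [571.  40.   0.]
pot [ 722. -344.    0.]
mug [ 734. -196.    0.]
garlic [679.  86.   0.]
tall jar [ 793. -106.    0.]
knife? [686. -93.   0.]
bluebox [ 580. -403.    0.]
dp tool [ 358.4 -225.6  -91.4] twist deg [-0.1 -0.  17.7]
```

Call:
carry_out(steps=[{"twist":[0,0,8.9],"dp":[0,0,0],"jaw":0},{"twist":[0,0,8.8],"dp":[0,0,0],"jaw":0},{"twist":[0,0,0],"dp":[40,-40,-2],"jaw":0},{"twist":[0,0,0],"dp":[40,-40,-2],"jaw":0},{"twist":[0,0,0],"dp":[40,-40,-2],"jaw":0},{"twist":[0,0,0],"dp":[40,-40,-2],"jaw":0},{"twist":[0,0,0],"dp":[40,-40,-2],"jaw":0},{"twist":[0,0,0],"dp":[40,-40,-2],"jaw":0},{"twist":[0,0,0],"dp":[40,-40,-2],"jaw":0},{"twist":[0,0,0],"dp":[40,-40,-2],"jaw":0}])

```text
time: 1.35
tool_pos: [488.2, -202.4, 254.6]
eef_rot: [-0.0, 1.0, -0.0, -0.0]
ft_force: [1.1, -0.1, 0.2]
opening: 0.5
grasp_force: 0.0
```

```bash
python3 - <<'E'
from h import *
import pickle
P,R,o=pose();m=vision.camera_model("wrist");i=vision.read_camera("wrist")
pickle.dump((m,P,R.as_quat()),open("w1.pkl","wb"))
print(P,R.as_euler("xyz",True),o["time"])
cv2.imwrite("pics/w1.png",i[...,::-1])
E
```

```text
[ 488.21145936 -202.41168077  254.61764507] [-1.79987824e+02  2.31084363e-02 -5.67067111e-03] 1.35
```

View pics/w1.png

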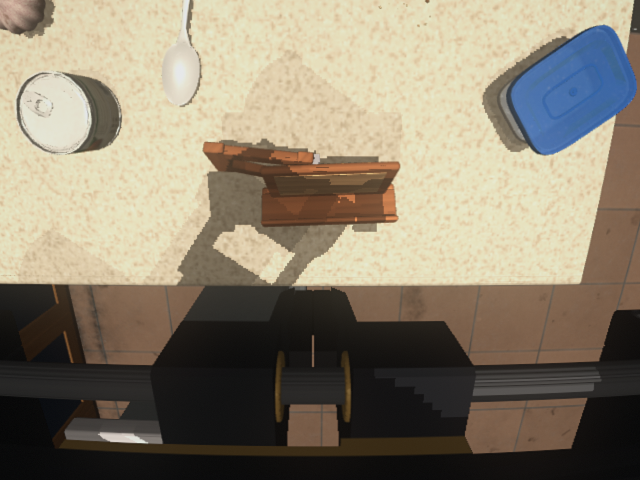

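```bash
python3 - <<'E'
import cv2
i=cv2.imread("pics/w1.png")[125:240,195:410]
cv2.imwrite("pics/w1c.png",cv2.resize(i,None,fx=3.7,fy=3.7,interpolation=cv2.INTER_CUBIC))
E
```

```text
(no output)
```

View pics/w1c.png

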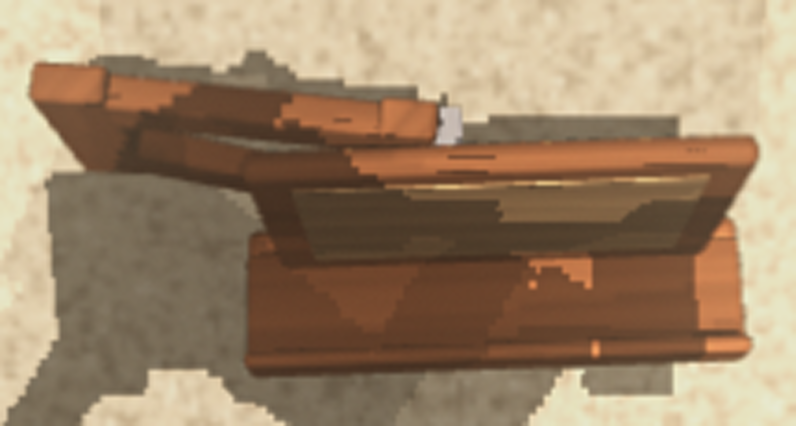

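```bash
cat >> h.py <<'E'
c27,s27=np.cos(np.radians(27)),np.sin(np.radians(27))
a_=np.array([s27,0,c27]);b_=np.array([c27,0,-s27]);yh=np.array([0,1.,0]);H_=np.array([44,20,63.])
def legpt(th,r,n,a):
    u=np.cos(th)*yh+np.sin(th)*b_;nn=np.sin(th)*yh-np.cos(th)*b_
    return H_+r*u+n*nn+a*a_
def w(st,p):
    x,y,yw=st;return Rn.from_euler("z",yw).apply(p)+[x,y,0]
E
python3 - <<'E'
from h import *
import pickle
from scipy.optimize import least_squares
m,P,q=pickle.load(open("w1.pkl","rb"))
c=lambda u,v:((u+.5)/3.7-.5+195,(v+.5)/3.7-.5+125)
pan=[((47,-60,82),c(757,140)),((40,-60,86),c(748,165)),((40,60,86),c(250,180)),((47,60,82),c(245,153))]
leg=[((88,-5,25),c(35,63)),((88,5,25),c(30,95)),((70,-5,25),c(107,68)),((70,5,25),c(103,107))]
def f(p):
    A=[w(p[:3],k) for k,_ in pan]+[w(p[:3],legpt(p[3],*k)) for k,_ in leg]
    return (proj(m,A)-[v for _,v in pan+leg]).ravel()
r=least_squares(f,[490,-215,0,0.]);print(np.round(r.x,3),np.round(r.fun.reshape(-1,2),1).tolist())
def g(p): return f([*p,0])[:8]
r=least_squares(g,[490,-215,0.]);print(np.round(r.x,3),np.round(r.fun.reshape(-1,2),1).tolist())
print(proj(m,[w(r.x,k) for k in[(-17,70,36),(-17,-70,36),(-23,70,0),(-23,-70,0)]]),c(247,375),c(750,355))
E
```

```text
[ 4.85166e+02 -2.18747e+02  2.90000e-02  1.20000e-01] [[1.4, -0.8], [4.6, 1.3], [-2.9, 1.2], [-1.5, -0.4], [-0.8, -1.0], [-1.2, 1.5], [0.5, -0.8], [-0.0, -0.2]]
[ 4.85287e+02 -2.18385e+02  2.80000e-02] [[1.0, -0.9], [4.2, 1.2], [-3.3, 0.9], [-1.9, -0.6]]
[[259.66971841 224.19136669]
 [397.28289737 220.47994573]
 [264.38452073 220.90880687]
 [389.99654606 217.5170378 ]] (261.3918918918919, 225.98648648648648) (397.3378378378378, 220.5810810810811)
```

```bash
cat >> h.py <<'E'
st=np.array([485.3,-218.4,.028]);hx,hy=9,17.5
def tcp(th,gap=0,dz=3,r=79):
    C=legpt(th,r,5+gap,0);zt=C[2]+dz
    # front plane at tip height, keep radial: shift along a_
    C=C+a_*(dz/a_[2]) 
    return w(st,C+[-hx,hy,0])
E
python3 - <<'E'
from h import *
P,R,o=pose();Q=down(st[2])
print("twist",np.degrees((R.inv()*Q).as_rotvec()))
p0=tcp(0,20);print(p0);print("dp to start (tool aligned)",Q.inv().apply(p0-P))
prev=p0
for d in range(0,91,10):
    p=tcp(np.radians(d));print(d,np.round(p,1),np.round(Q.inv().apply(p-prev),1));prev=p
E
```

```text
twist [-0.1182743  -0.09087717 -1.36471706]
[ 496.28625249 -101.54662159   77.34976249]
dp to start (tool aligned) [  7.5697303  -96.37191793 177.37801267]
0 [ 514.1 -101.    68.3] [17.8 -0.   9.1]
10 [ 526.4 -101.    62. ] [12.3  0.3  6.3]
20 [ 538.5 -103.4   55.9] [12.1  2.7  6.1]
30 [ 550.1 -108.1   50. ] [11.4  5.   5.8]
40 [ 560.8 -115.    44.7] [10.5  7.2  5.3]
50 [ 570.3 -123.9   40. ] [9.2 9.1 4.7]
60 [ 578.2 -134.4   36.1] [ 7.7 10.8  3.9]
70 [ 584.5 -146.4   33.1] [ 5.9 12.1  3. ]
80 [ 588.8 -159.3   31.1] [ 3.9 13.1  2. ]
90 [ 591.  -172.9   30.1] [ 1.8 13.6  0.9]
```

Call:
carry_out(steps=[{"twist":[0,0,-1.4],"dp":[0,0,0],"jaw":0},{"twist":[0,0,0],"dp":[2.5,-48,0],"jaw":0},{"twist":[0,0,0],"dp":[2.5,-48,20],"jaw":0},{"twist":[0,0,0],"dp":[2.5,0,50],"jaw":0},{"twist":[0,0,0],"dp":[0,0,50],"jaw":0},{"twist":[0,0,0],"dp":[0,0,40],"jaw":0},{"twist":[0,0,0],"dp":[0,0,20],"jaw":0},{"twist":[0,0,0],"dp":[0,0,0],"jaw":0}])

```text
time: 2.4
tool_pos: [491.2, -108.7, 73.7]
eef_rot: [-0.001, 1.0, 0.012, -0.002]
ft_force: [0.4, 0.0, 1.1]
opening: 0.5
grasp_force: 0.0
```

```bash
python3 - <<'E'
from h import *
go(tcp(0),down(st[2]));S=vision.camera_model("scene");i=vision.read_camera("scene")[...,::-1]
w_=vision.read_camera("wrist")[...,::-1]
cv2.imwrite("pics/p1.png",np.hstack([cv2.resize(i[170:250,340:420],(400,400)),cv2.resize(w_,(400,400))]))
print(pose()[2]["ft_force"])
E
```

```text
dp tool [23.1 -7.1  5.4] twist deg [-0.1  0.2 -0.3]
[-0.02700768  0.42447344 -0.29412007]
```

View pics/p1.png

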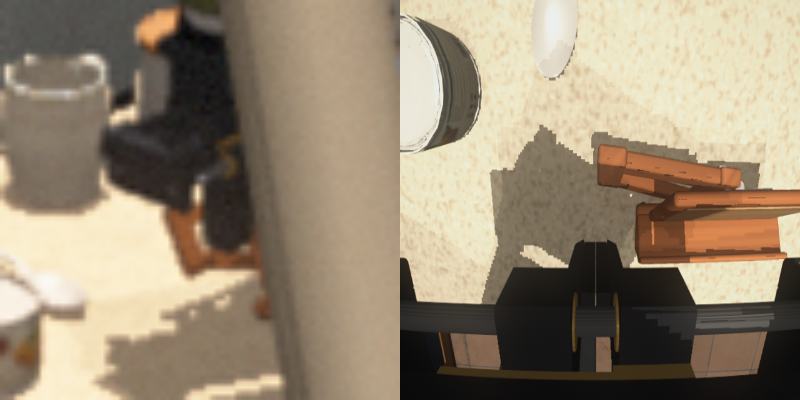

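Call:
carry_out(steps=[{"twist":[0,0,0],"dp":[10,-4,3],"jaw":0},{"twist":[0,0,0],"dp":[7,-3,2],"jaw":0},{"twist":[0,0,0],"dp":[6,0,0],"jaw":0},{"twist":[0,0,0],"dp":[6,0,3],"jaw":0},{"twist":[0,0,0],"dp":[6,0,3],"jaw":0},{"twist":[0,0,0],"dp":[6,1,3],"jaw":0},{"twist":[0,0,0],"dp":[6,2,3],"jaw":0},{"twist":[0,0,0],"dp":[6,2,3],"jaw":0},{"twist":[0,0,0],"dp":[6,3,3],"jaw":0},{"twist":[0,0,0],"dp":[0,0,0],"jaw":0}])

```text
time: 3.75
tool_pos: [551.6, -107.7, 51.4]
eef_rot: [-0.0, 1.0, 0.012, -0.0]
ft_force: [0.2, 0.5, 0.1]
opening: 0.4
grasp_force: 0.0
```

```bash
python3 - <<'E'
from h import *
for d in (30,40,50): print(d);go(tcp(np.radians(d)),down(st[2]))
w_=vision.read_camera("wrist")[...,::-1]
cv2.imwrite("pics/p2.png",w_)
print(pose()[2]["ft_force"])
E
```

```text
30
dp tool [-1.6  0.4  1.4] twist deg [-0.   0.  -0.2]
40
dp tool [9.  7.6 6.8] twist deg [-0.   0.  -0.2]
50
dp tool [18.2 16.6 11.5] twist deg [-0.   0.  -0.2]
[ 0.44657643  0.89739142 -0.62016921]
```

View pics/p2.png

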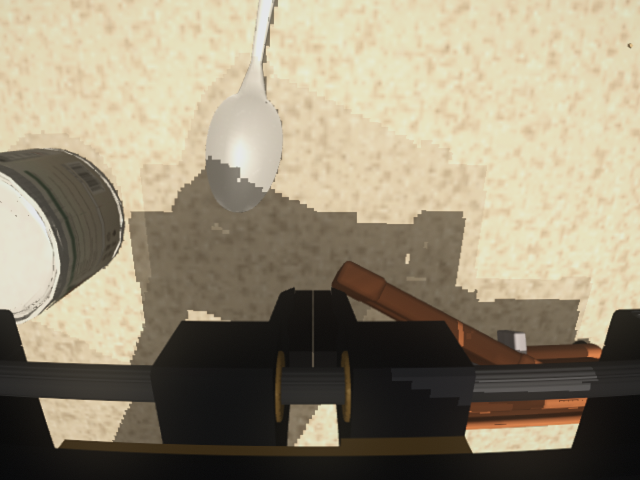

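Call:
carry_out(steps=[{"twist":[0,0,0],"dp":[4.5,4,3],"jaw":0},{"twist":[0,0,0],"dp":[4.5,4,3],"jaw":0},{"twist":[0,0,0],"dp":[4.5,4.5,2.5],"jaw":0},{"twist":[0,0,0],"dp":[4.5,4.5,2],"jaw":0},{"twist":[0,0,0],"dp":[4,5.5,2],"jaw":0},{"twist":[0,0,0],"dp":[4,5.5,2],"jaw":0},{"twist":[0,0,0],"dp":[3,6,1.5],"jaw":0},{"twist":[0,0,0],"dp":[3,6,1.5],"jaw":0},{"twist":[0,0,0],"dp":[2,6,1],"jaw":0},{"twist":[0,0,0],"dp":[2,5,1],"jaw":0}])

```text
time: 5.05
tool_pos: [588.7, -158.0, 32.2]
eef_rot: [-0.0, 1.0, 0.012, -0.0]
ft_force: [-1.1, -0.6, -0.3]
opening: 0.7
grasp_force: 0.1
```

```bash
python3 - <<'E'
from h import *
for d in (80,90): print(d);go(tcp(np.radians(d)),down(st[2]))
print(pose()[2]["ft_force"])
E
```

```text
80
dp tool [0.1 1.4 1.1] twist deg [-0.   0.  -0.2]
90
dp tool [ 2. 15.  2.] twist deg [-0.   0.  -0.2]
[-1.1372257  -0.58914174 -0.31693189]
```

Call:
carry_out(steps=[{"twist":[0,0,0],"dp":[0.7,3,0.5],"jaw":0},{"twist":[0,0,0],"dp":[0.7,3,0.5],"jaw":0},{"twist":[0,0,0],"dp":[0.3,3,0.5],"jaw":0},{"twist":[0,0,0],"dp":[0.2,2,0],"jaw":0},{"twist":[0,0,0],"dp":[0,0,0],"jaw":0}])

```text
time: 5.68
tool_pos: [590.7, -168.6, 30.7]
eef_rot: [0.0, 1.0, 0.012, -0.0]
ft_force: [-0.1, -0.2, 0.1]
opening: 0.3
grasp_force: 0.0
```

```bash
python3 - <<'E'
from h import *
go(tcp(np.radians(90)),down(st[2]))
print(pose()[2]["ft_force"],pose()[2]["wrist_torque"])
w_=vision.read_camera("wrist")[...,::-1];d=vision.read_camera("side")[...,::-1]
cv2.imwrite("pics/p3.png",np.hstack([cv2.resize(w_,(480,360)),cv2.resize(d[155:215,350:403],(318,360),interpolation=cv2.INTER_CUBIC)]))
E
```

```text
dp tool [0.1 4.3 0.6] twist deg [ 0.   0.  -0.2]
[-0.1296188  -0.19102378  0.10370704] [ 0.05047412 -0.00460284 -0.00079357]
```

View pics/p3.png

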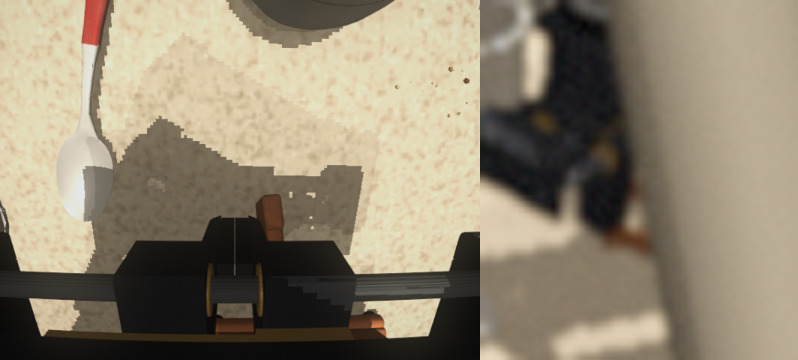

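Wrist view: the leg's end is at (268,200) in the 480-wide view and nearly straight back, with the finger beside it. I'll work out its angle numerically.

```bash
cat >> h.py <<'E'
def legend(save=None):
    m=vision.camera_model("wrist");i=vision.read_camera("wrist")
    h=cv2.cvtColor(i,cv2.COLOR_RGB2HSV);k=((h[...,0]<14)&(h[...,1]>130)&(h[...,2]>40)).astype(np.uint8)
    return m,i,k
E
python3 - <<'E'
from h import *
m,i,k=legend()
k[:, :280]=0;k[:,440:]=0;k[300:]=0
for r in range(250,300,4):
    c=np.flatnonzero(k[r]);print(r,c.min() if len(c) else None,c.max() if len(c) else None,len(c))
for d in(80,85,88,90,92):
    print(d,np.round(proj(m,[w(st,legpt(np.radians(d),r,n,25)) for r,n in((88,5),(88,-5),(70,5),(70,-5))]),0).tolist())
E
```

```text
250 None None 0
254 None None 0
258 None None 0
262 351 373 23
266 349 373 25
270 344 374 27
274 342 374 30
278 343 375 32
282 343 375 32
286 343 376 34
290 343 377 35
294 347 377 31
298 348 378 31
80 [[331.0, 267.0], [357.0, 262.0], [340.0, 315.0], [366.0, 310.0]]
85 [[351.0, 263.0], [377.0, 261.0], [356.0, 311.0], [382.0, 309.0]]
88 [[363.0, 262.0], [389.0, 261.0], [366.0, 310.0], [392.0, 309.0]]
90 [[371.0, 261.0], [397.0, 261.0], [372.0, 309.0], [399.0, 309.0]]
92 [[379.0, 261.0], [405.0, 261.0], [379.0, 309.0], [405.0, 310.0]]
```

Call:
carry_out(steps=[{"twist":[0,0,0],"dp":[0,2,0],"jaw":0},{"twist":[0,0,0],"dp":[0,2,0],"jaw":0},{"twist":[0,0,0],"dp":[0,1.5,0],"jaw":0},{"twist":[0,0,0],"dp":[0,0,0],"jaw":0}])

```text
time: 6.32
tool_pos: [590.9, -174.1, 30.8]
eef_rot: [0.0, 1.0, 0.012, 0.0]
ft_force: [-0.9, 0.2, 1.2]
opening: 0.7
grasp_force: 0.0
```

```bash
cat > chk.py <<'E'
from h import *
m,i,k=legend();cv2.imwrite("pics/last.png",i[...,::-1])
k[:, :280]=0;k[:,440:]=0;k[300:]=0
for r in (262,266,270,282,290,298):
    c=np.flatnonzero(k[r]);print(r,c.min() if len(c) else None,c.max() if len(c) else None)
for d in(84,86,88,90):
    print(d,np.round(proj(m,[w(st,legpt(np.radians(d),r,n,25)) for r,n in((88,-5),(70,-5))]),0).tolist())
o=pose()[2];print(o["ft_force"],o["tool_pos"],o["wrist_torque"])
E
python3 chk.py
```

```text
262 353 376
266 349 377
270 346 377
282 345 377
290 345 378
298 348 378
84 [[358.0, 261.0], [364.0, 309.0]]
86 [[366.0, 261.0], [371.0, 309.0]]
88 [[374.0, 261.0], [377.0, 309.0]]
90 [[382.0, 261.0], [384.0, 309.0]]
[ 0.03456224  0.64826624 -1.45418167] [ 590.87514099 -174.03888906   30.72391628] [-0.01210315 -0.04137819  0.06004345]
```

Call:
carry_out(steps=[{"twist":[0,0,0],"dp":[0,0.7,0],"jaw":0},{"twist":[0,0,0],"dp":[0,0.8,0],"jaw":0},{"twist":[0,0,0],"dp":[0,0,0],"jaw":0}])

```text
time: 6.75
tool_pos: [590.9, -175.4, 30.7]
eef_rot: [-0.0, 1.0, 0.012, -0.0]
ft_force: [0.7, 1.7, 0.0]
opening: 0.6
grasp_force: 0.6
```

```bash
python3 chk.py
```

```text
262 353 376
266 353 377
270 345 377
282 346 377
290 344 378
298 348 378
84 [[355.0, 261.0], [361.0, 309.0]]
86 [[363.0, 261.0], [367.0, 309.0]]
88 [[371.0, 261.0], [374.0, 309.0]]
90 [[379.0, 261.0], [380.0, 309.0]]
[ 0.83342649  0.93546144 -0.33190426] [ 590.95147053 -175.40443722   30.73316319] [ 0.20497509 -0.03403557  0.0074733 ]
```

Call:
carry_out(steps=[{"twist":[0,0,0],"dp":[0,-5,0],"jaw":0},{"twist":[0,0,0],"dp":[0,-7,0],"jaw":0},{"twist":[0,0,0],"dp":[0,0,-40],"jaw":0},{"twist":[0,0,0],"dp":[0,0,-60],"jaw":0},{"twist":[0,0,0],"dp":[-5,5,-60],"jaw":0},{"twist":[0,0,0],"dp":[-30,15,-50],"jaw":0},{"twist":[0,0,0],"dp":[-50,15,-14],"jaw":0},{"twist":[0,0,0],"dp":[-20,3,0],"jaw":0},{"twist":[0,0,0],"dp":[0,0,0],"jaw":0}])

```text
time: 7.92
tool_pos: [485.8, -203.9, 255.3]
eef_rot: [0.0, 1.0, 0.012, 0.0]
ft_force: [0.1, 0.8, -0.6]
opening: 0.6
grasp_force: 0.0
```

```bash
python3 - <<'E'
from h import *
import pickle
P,R,o=pose();m=vision.camera_model("wrist");i=vision.read_camera("wrist")
pickle.dump((m,P,R.as_quat()),open("w2.pkl","wb"));cv2.imwrite("pics/w2.png",i[...,::-1])
pts=[w(st,k) for k in[(47,-60,82),(47,60,82),(-23,0,0)]]+[w(st,legpt(1.571,*k)) for k in((88,5,25),(88,-5,25))]
q=proj(m,pts);print(P,np.round(q,1).tolist())
x0,y0=np.floor(q.min(0)-25).astype(int);x1,y1=np.ceil(q.max(0)+[25,20]).astype(int);f=min(800/(x1-x0),600/(y1-y0))
print(x0,y0,f);cv2.imwrite("pics/w2c.png",cv2.resize(i[y0:y1,x0:x1,::-1],None,fx=f,fy=f,interpolation=cv2.INTER_CUBIC))
E
```

```text
[ 485.82393125 -203.90648043  255.28447179] [[399.6, 160.8], [258.3, 161.3], [325.3, 217.4], [299.6, 58.0], [310.9, 57.9]]
233 32 2.912621359223301
```

View pics/w2c.png

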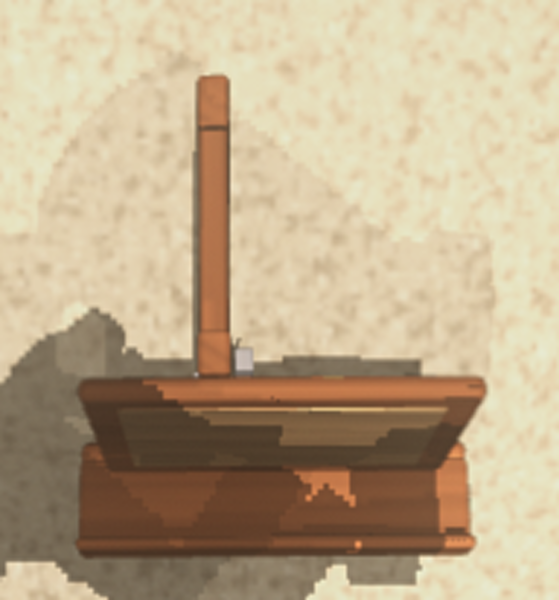

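Leg stands straight back (top (212,80) to base (215,350) in the crop), and the panel's back edge is level at row 380, within about 1.5 px of where it was. So the leg is at its stop and the stand is not displaced. On to the dock.

Call:
carry_out(steps=[{"twist":[0,0,0],"dp":[-5.5,-58,2],"jaw":88},{"twist":[0,0,0],"dp":[-5.5,-58,2],"jaw":88},{"twist":[0,0,0],"dp":[-5.5,-58,2],"jaw":88},{"twist":[0,0,0],"dp":[-5.5,-58,2],"jaw":88},{"twist":[0,0,0],"dp":[-5.5,-58,2],"jaw":88},{"twist":[0,0,0],"dp":[-5.5,-58,2],"jaw":88},{"twist":[0,0,0],"dp":[-5.5,-58,2],"jaw":88},{"twist":[0,0,0],"dp":[-5.5,-58,0],"jaw":88},{"twist":[0,0,0],"dp":[0,0,0],"jaw":88}])

```text
time: 9.1
tool_pos: [430.5, 262.7, 240.1]
eef_rot: [-0.0, 1.0, 0.015, -0.0]
ft_force: [-0.0, -0.6, -0.7]
opening: 87.3
grasp_force: 0.0
```

```bash
python3 - <<'E'
from h import *
import pickle
from scipy.optimize import least_squares
m,P,q=pickle.load(open("w2.pkl","rb"))
c=lambda u,v:((u+.5)/2.9126-.5+233,(v+.5)/2.9126-.5+32)
pan=[((47,-60,82),c(487,380)),((47,60,82),c(78,380)),((-17,70,36),c(77,552)),((-17,-70,36),c(474,552))]
leg=[((88,5,25),c(197,76)),((88,-5,25),c(229,76)),((70,5,25),c(198,128)),((70,-5,25),c(229,128))]
f=lambda p:(proj(m,[w(p[:3],k) for k,_ in pan]+[w(p[:3],legpt(p[3],*k)) for k,_ in leg])-[v for _,v in pan+leg]).ravel()
r=least_squares(f,[485,-218,0,1.5]);print(np.round(r.x,3),np.round(r.fun.reshape(-1,2),1).tolist())
P,R,o=pose();m=vision.camera_model("wrist");i=vision.read_camera("wrist")
pickle.dump((m,P,R.as_quat()),open("w3.pkl","wb"));cv2.imwrite("pics/w3.png",i[...,::-1]);print(P,o["joints"])
S=vision.camera_model("scene");print(onz(S,(233,295)),onz(S,(247,238)))
E
```

```text
[ 4.8500e+02 -2.1904e+02  2.3000e-02  1.5620e+00] [[0.7, -0.6], [-0.1, -0.8], [-0.9, -0.5], [0.3, -0.5], [-0.1, 0.5], [0.2, 0.4], [-0.4, 0.7], [0.4, 0.6]]
[430.51628969 262.71838234 240.05847628] [3.12515105e-01 2.99788007e-01 1.41753017e+00 5.24188697e-04
 1.42499995e+00 1.85257203e+00]
[ 5.87104834e+02  4.56391650e+02 -1.13686838e-13] [836.23787925 214.79359631   0.        ]
```

View pics/w3.png

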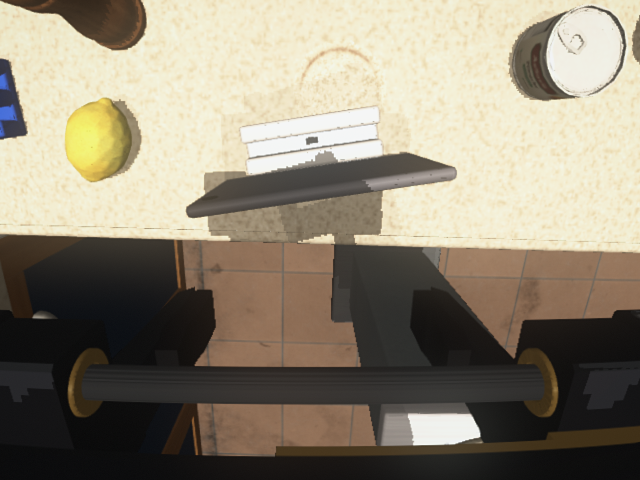

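The tablet's top edge runs from (188,210) to (457,172). The white dock is behind and beneath it.

```bash
sed -i 's/^st=np.array.*;hx/st=np.array([485.,-219.,.023]);hx/' h.py; python3 - <<'E'
from h import *
import pickle
m,P,q=pickle.load(open("w3.pkl","rb"))
i=cv2.imread("pics/w3.png");g=cv2.cvtColor(i,cv2.COLOR_BGR2GRAY)
a,b=onz(m,(187.5,211),136.5),onz(m,(456.5,173),136.5);v=a-b;c=(a+b)/2
yaw=np.arctan2(-v[0],v[1]);print(a,b,np.linalg.norm(v),"centre",c,"yaw",yaw)
for u in(240,320,400): # top face edges across
    r=211-(u-187.5)*38/269; print(u,r,g[int(r)-12:int(r)+14,u].tolist())
# dock check: white rear edge corners z=34
print(onz(m,(241,130),34),onz(m,(380,108),34))
go((c[0],c[1],92),down(yaw+np.pi/2))
E
```

```text
[446.69727997 349.84192548 136.5       ] [478.68045704 167.01696617 136.5       ] 185.60142607440062 centre [462.6888685  258.42944582 136.5       ] yaw 0.17318627419984828
240 203.5836431226766 [71, 71, 71, 70, 70, 69, 72, 76, 82, 84, 89, 92, 94, 92, 86, 81, 78, 75, 71, 73, 114, 144, 145, 145, 147, 148]
320 192.2825278810409 [68, 68, 69, 67, 68, 69, 74, 81, 84, 87, 90, 90, 89, 85, 79, 76, 73, 69, 70, 101, 141, 125, 122, 124, 123, 123]
400 180.9814126394052 [79, 79, 79, 79, 78, 83, 100, 125, 138, 146, 153, 161, 162, 157, 148, 141, 131, 124, 114, 119, 233, 240, 239, 239, 239, 239]
[499.29964499 330.22992732  34.        ] [522.48354186 204.4980897   34.        ]
dp tool [ 31.7   3.2 148.1] twist deg [ -0.    0.1 -98.3]
```

Call:
carry_out(steps=[{"twist":[0,0,-9.8],"dp":[0,0,0],"jaw":88},{"twist":[0,0,-9.8],"dp":[0,0,0],"jaw":88},{"twist":[0,0,-9.8],"dp":[0,0,0],"jaw":88},{"twist":[0,0,-9.8],"dp":[0,0,0],"jaw":88},{"twist":[0,0,-9.8],"dp":[0,0,0],"jaw":88},{"twist":[0,0,-9.8],"dp":[0,0,0],"jaw":88},{"twist":[0,0,-9.8],"dp":[0,0,0],"jaw":88},{"twist":[0,0,-9.8],"dp":[0,0,0],"jaw":88},{"twist":[0,0,-9.8],"dp":[0,0,0],"jaw":88},{"twist":[0,0,-9.8],"dp":[0,0,0],"jaw":88}])

```text
time: 10.4
tool_pos: [432.0, 257.8, 240.5]
eef_rot: [0.0, 0.645, 0.764, -0.0]
ft_force: [-0.5, 0.3, 0.4]
opening: 88.1
grasp_force: 0.0
```

```bash
python3 -c "
from h import *
go((462.7,258.4,92),down(.173+np.pi/2));print(pose()[0])"
```

```text
dp tool [ -4.5  30.5 148.5] twist deg [-0.   0.  -0.3]
[431.96731875 257.77756985 240.54952769]
```

Call:
carry_out(steps=[{"twist":[0,0,-0.3],"dp":[-4.5,30.5,0],"jaw":88},{"twist":[0,0,0],"dp":[0,0,40],"jaw":88},{"twist":[0,0,0],"dp":[0,0,40],"jaw":88},{"twist":[0,0,0],"dp":[0,0,40],"jaw":88},{"twist":[0,0,0],"dp":[0,0,28],"jaw":88},{"twist":[0,0,0],"dp":[0,0,0],"jaw":88}])

```text
time: 11.15
tool_pos: [461.9, 258.2, 91.2]
eef_rot: [-0.001, 0.645, 0.764, -0.002]
ft_force: [0.6, -0.5, -0.4]
opening: 87.7
grasp_force: 0.0
```

```bash
python3 -c "
from h import *
go((462.7,258.4,92),down(.173+np.pi/2));print(pose()[0])"
```

```text
dp tool [ 0.1  0.9 -0.8] twist deg [-0.2  0.  -0.3]
[461.86429245 258.16934386  91.21146034]
```

Call:
carry_out(steps=[{"twist":[0,0,0],"dp":[0,0.8,0],"jaw":40},{"twist":[0,0,0],"dp":[0,0,0],"jaw":20},{"twist":[0,0,0],"dp":[0,0,0],"jaw":16},{"twist":[0,0,0],"dp":[0,0,0],"jaw":12},{"twist":[0,0,0],"dp":[0,0,0],"jaw":8},{"twist":[0,0,0],"dp":[0,0,0],"jaw":5},{"twist":[0,0,0],"dp":[0,0,0],"jaw":0},{"twist":[0,0,0],"dp":[0,0,0],"jaw":0}], newtons=25)

```text
time: 12.15
tool_pos: [462.9, 259.5, 92.7]
eef_rot: [-0.0, 0.645, 0.764, -0.0]
ft_force: [-0.5, -1.1, -0.0]
opening: 10.0
grasp_force: 0.2
```

Call:
carry_out(steps=[{"twist":[0,0,0],"dp":[0,0,0],"jaw":0},{"twist":[0,0,0],"dp":[0,0,0],"jaw":0},{"twist":[0,0,0],"dp":[0,0,0],"jaw":0}], newtons=30)

```text
time: 12.52
tool_pos: [462.9, 259.4, 92.7]
eef_rot: [-0.0, 0.645, 0.764, -0.0]
ft_force: [-0.3, 0.7, -0.7]
opening: 9.9
grasp_force: 30.0
```

Call:
carry_out(steps=[{"twist":[0,0,0],"dp":[0,0,-10],"jaw":0},{"twist":[0,0,0],"dp":[0,0,-15],"jaw":0},{"twist":[0,0,0],"dp":[0,0,-25],"jaw":0},{"twist":[0,0,0],"dp":[0,0,-35],"jaw":0},{"twist":[0,0,0],"dp":[0,0,-35],"jaw":0},{"twist":[0,0,0],"dp":[0,0,-10],"jaw":0},{"twist":[0,0,0],"dp":[0,0,0],"jaw":0}])

```text
time: 13.4
tool_pos: [462.6, 259.3, 222.2]
eef_rot: [-0.0, 0.645, 0.764, -0.0]
ft_force: [0.3, 0.7, -7.1]
opening: 9.9
grasp_force: 30.0
```

```bash
cat >> h.py <<'E'
def placed(k=0,tilt=27,dx=0): # tool pose with tablet centre k mm off the ledge along the panel
    R=Rn.from_euler("z",st[2]+np.pi/2)*Rn.from_euler("x",np.pi)*Rn.from_euler("x",np.radians(tilt))
    c=w(st,np.array([30+dx,0,76])+k*a_)
    return c-R.apply([-1.0,0,18.2]),R
E
python3 - <<'E'
from h import *
P,R,o=pose();print(P,o["ft_force"],o["grasp_force"],o["opening"])
for k in(0,100): p,Q=placed(k);print(p);go(p,Q)
m=vision.camera_model("wrist")
E
```

```text
[462.59051018 259.34128086 222.2005288 ] [ 0.29725744  0.73853575 -7.12930583] 29.990931716747582 9.851430932729471
[ 523.2295091  -217.12030165   92.21631874]
dp tool [-479.9  -20.3  130. ] twist deg [26.9  2.   8.2]
[ 568.61655156 -216.07621556  181.31697116]
dp tool [-486.5   24.5   40.9] twist deg [26.9  2.   8.2]
```

Call:
carry_out(steps=[{"twist":[0,0,0],"dp":[-30,0,0],"jaw":0},{"twist":[0,0,0],"dp":[-50,0,0],"jaw":0},{"twist":[0,0,0],"dp":[-57,0,0],"jaw":0},{"twist":[0,0,0],"dp":[-57,0,0],"jaw":0},{"twist":[0,0,2],"dp":[-57,0,0],"jaw":0},{"twist":[0,0,2],"dp":[-57,0,0],"jaw":0},{"twist":[0,0,2],"dp":[-57,0,0],"jaw":0},{"twist":[0,0,2],"dp":[-57,0,0],"jaw":0},{"twist":[0,0,0.5],"dp":[-30,0,0],"jaw":0},{"twist":[0,0,0],"dp":[0,0,0],"jaw":0}])

```text
time: 14.65
tool_pos: [522.3, -189.8, 220.4]
eef_rot: [-0.002, 0.701, 0.713, -0.001]
ft_force: [0.5, 0.5, -6.2]
opening: 9.9
grasp_force: 30.0
```

```bash
sed -i 's/\[30+dx,0,76\])/[28.6,0,75.5])+dx*b_/' h.py; python3 - <<'E'
from h import *
P,R,o=pose();print(P,o["ft_force"],o["joints"])
go(P,placed()[1])
for k in(60,100): p,Q=placed(k,27,-2.5);print(p);go(p,Q)
E
```

```text
[ 522.33273873 -189.81727757  220.3812766 ] [ 0.4913656   0.53773332 -6.18180931] [-5.61485352e-01  4.06071560e-01  1.31111707e+00 -2.45372120e-04
  1.42830657e+00 -5.79129400e-01]
dp tool [0. 0. 0.] twist deg [26.8 -0.2 -0.3]
[ 546.8351777  -216.57727552  146.31168644]
dp tool [-27.3  24.3  73.9] twist deg [26.8 -0.2 -0.3]
[ 564.98999468 -216.15964108  181.95194741]
dp tool [-27.2  42.3  38.2] twist deg [26.8 -0.2 -0.3]
```

Call:
carry_out(steps=[{"twist":[0,0,-0.3],"dp":[-14,21,0],"jaw":0},{"twist":[0,0,0],"dp":[-13,21,0],"jaw":0},{"twist":[5.4,0,0],"dp":[0,0,0],"jaw":0},{"twist":[5.4,0,0],"dp":[0,0,0],"jaw":0},{"twist":[5.4,0,0],"dp":[0,0,0],"jaw":0},{"twist":[5.4,0,0],"dp":[0,0,0],"jaw":0},{"twist":[5.3,0,0],"dp":[0,0,0],"jaw":0},{"twist":[0,0,0],"dp":[0,0,0],"jaw":0}])

```text
time: 15.65
tool_pos: [566.4, -213.0, 220.2]
eef_rot: [-0.163, 0.678, 0.697, -0.167]
ft_force: [0.7, -0.4, -7.4]
opening: 9.6
grasp_force: 30.0
```

```bash
python3 - <<'E'
from h import *
P,R,o=pose();print(P,o["ft_force"],o["joints"])
for k in(60,5,0): p,Q=placed(k,27,-2.5);print(k);go(p,Q)
E
```

```text
[ 566.35419675 -212.95298369  220.17119793] [ 0.74099129 -0.41317398 -7.4185685 ] [-0.46574636  0.70714092  0.84216712 -0.23761198  2.00395213 -0.54934704]
60
dp tool [-3.2 16.1 74.7] twist deg [-0.   0.   0.3]
5
dp tool [ -3.2  16.1 129.7] twist deg [-0.   0.   0.3]
0
dp tool [ -3.2  16.1 134.7] twist deg [-0.   0.   0.3]
```

Call:
carry_out(steps=[{"twist":[0,0,0.3],"dp":[-3,16,0],"jaw":0},{"twist":[0,0,0],"dp":[0,0,35],"jaw":0},{"twist":[0,0,0],"dp":[0,0,40],"jaw":0},{"twist":[0,0,0],"dp":[0,0,30],"jaw":0},{"twist":[0,0,0],"dp":[0,0,15],"jaw":0},{"twist":[0,0,0],"dp":[0,0,0],"jaw":0}])

```text
time: 16.4
tool_pos: [525.1, -217.5, 107.9]
eef_rot: [-0.162, 0.681, 0.695, -0.167]
ft_force: [0.9, -0.3, -5.3]
opening: 9.7
grasp_force: 30.0
```

```bash
python3 - <<'E'
from h import *
P,R,o=pose();print(P,o["ft_force"])
for k in(5,0): p,Q=placed(k,27,-2.5);print(k);go(p,Q)
E
```

```text
[ 525.09104062 -217.54025926  107.86753458] [ 0.91608116 -0.29362347 -5.26298592]
5
dp tool [ 0.5  1.9 10.9] twist deg [ 0.1  0.  -0.1]
0
dp tool [ 0.5  1.9 15.9] twist deg [ 0.1  0.  -0.1]
```

Call:
carry_out(steps=[{"twist":[0,0,0],"dp":[0.5,1.9,0],"jaw":0},{"twist":[0,0,0],"dp":[0,0,6],"jaw":0},{"twist":[0,0,0],"dp":[0,0,5],"jaw":0},{"twist":[0,0,0],"dp":[0,0,2],"jaw":0},{"twist":[0,0,0],"dp":[0,0,0],"jaw":0},{"twist":[0,0,0],"dp":[0,0,0],"jaw":0}])

```text
time: 17.15
tool_pos: [521.6, -217.8, 96.1]
eef_rot: [-0.162, 0.681, 0.695, -0.167]
ft_force: [-0.0, 0.4, -6.5]
opening: 9.9
grasp_force: 30.0
```

```bash
python3 - <<'E'
from h import *
P,R,o=pose();print(P,o["ft_force"],o["wrist_torque"])
p,Q=placed(0,27,-2.5);go(p,Q)
E
```

```text
[ 521.62654835 -217.76175289   96.14637302] [-0.03986629  0.40477847 -6.5053628 ] [-0.04528391 -0.8915404  -0.03541292]
dp tool [ 0.6 -0.3  3.8] twist deg [ 0.1  0.1 -0.1]
```

Call:
carry_out(steps=[{"twist":[0,0,0],"dp":[0.4,0,1],"jaw":0},{"twist":[0,0,0],"dp":[0,0,1],"jaw":0},{"twist":[0,0,0],"dp":[0,0,0.7],"jaw":0},{"twist":[0,0,0],"dp":[0,0,0],"jaw":0},{"twist":[0,0,0],"dp":[0,0,0],"jaw":0}])

```text
time: 17.77
tool_pos: [520.7, -217.2, 94.3]
eef_rot: [-0.161, 0.681, 0.695, -0.167]
ft_force: [3.8, 3.8, 2.6]
opening: 9.3
grasp_force: 30.0
```

```bash
python3 - <<'E'
from h import *
P,R,o=pose();print(P,o["ft_force"],o["wrist_torque"])
p,Q=placed(0,27,-2.5);go(p,Q)
E
```

```text
[ 520.74090102 -217.20229522   94.33731793] [3.81536758 3.76022394 2.59753632] [ 0.28304979 -0.56604187 -0.19504648]
dp tool [ 0.  -0.3  1.8] twist deg [ 0.2  0.1 -0.1]
```

Call:
carry_out(steps=[{"twist":[0,0,0],"dp":[0,0,-0.5],"jaw":0},{"twist":[0,0,0],"dp":[0,0,0],"jaw":0},{"twist":[0,0,0],"dp":[0,0,0],"jaw":0}], newtons=8)

```text
time: 18.15
tool_pos: [520.8, -217.2, 94.3]
eef_rot: [-0.162, 0.681, 0.695, -0.167]
ft_force: [2.9, 3.3, 2.0]
opening: 10.2
grasp_force: 8.0
```

Call:
carry_out(steps=[{"twist":[0,0,0],"dp":[0,0,0],"jaw":12},{"twist":[0,0,0],"dp":[0,0,0],"jaw":14},{"twist":[0,0,0],"dp":[0,0,0],"jaw":18},{"twist":[0,0,0],"dp":[0,0,0],"jaw":24},{"twist":[0,0,0],"dp":[0,0,0],"jaw":30},{"twist":[0,0,0],"dp":[0,0,0],"jaw":30}])

```text
time: 18.9
tool_pos: [520.4, -217.3, 94.1]
eef_rot: [-0.162, 0.681, 0.695, -0.167]
ft_force: [0.3, 0.3, 0.5]
opening: 30.0
grasp_force: 0.0
```

```bash
python3 - <<'E'
from h import *
P,R,o=pose();print(P,o["ft_force"],o["wrist_torque"],o["opening"])
E
```

```text
[ 520.39977395 -217.33269591   94.1207133 ] [0.3499581  0.28174201 0.54413068] [-0.01112692 -0.26970088 -0.02140657] 29.97348468101375
```

Call:
carry_out(steps=[{"twist":[0,0,0],"dp":[0,0,-8],"jaw":30},{"twist":[0,0,0],"dp":[0,0,-15],"jaw":30},{"twist":[0,0,0],"dp":[0,0,-30],"jaw":30},{"twist":[0,0,0],"dp":[0,0,-40],"jaw":30},{"twist":[0,0,0],"dp":[0,0,-40],"jaw":30},{"twist":[0,0,0],"dp":[0,0,0],"jaw":30}])

```text
time: 19.65
tool_pos: [582.1, -215.8, 215.3]
eef_rot: [-0.159, 0.681, 0.695, -0.166]
ft_force: [0.0, -0.5, -0.8]
opening: 30.0
grasp_force: 0.0
```

Call:
carry_out(steps=[{"twist":[-9,0,0],"dp":[0,0,0],"jaw":30},{"twist":[-9,0,0],"dp":[0,0,0],"jaw":30},{"twist":[-9,0,0],"dp":[0,0,0],"jaw":30},{"twist":[0,0,0],"dp":[-40,0,-10],"jaw":30},{"twist":[0,0,0],"dp":[-50,-30,-20],"jaw":30},{"twist":[0,0,0],"dp":[-20,-30,-20],"jaw":30},{"twist":[0,0,0],"dp":[0,0,0],"jaw":30}])

```text
time: 20.52
tool_pos: [521.4, -328.4, 263.6]
eef_rot: [0.002, 0.701, 0.713, -0.0]
ft_force: [0.1, 0.2, 0.4]
opening: 29.9
grasp_force: 0.0
```

```bash
python3 - <<'E'
from h import *
import pickle
P,R,o=pose();print(P,o["ft_force"],o["time"])
m=vision.camera_model("wrist");i=vision.read_camera("wrist");pickle.dump((m,P,0),open("w5.pkl","wb"));cv2.imwrite("pics/w5.png",i[...,::-1])
d=vision.read_camera("side");D=vision.camera_model("side");cv2.imwrite("pics/side5.png",d[...,::-1])
T=lambda x,y,z:w(st,np.array([28.6,0,75.5])+x*b_+y*yh+z*a_)
pts=[T(-5,95,62.5),T(-5,-95,62.5),T(5,95,62.5),T(5,-95,62.5),T(-5,95,-62.5),T(-5,-95,-62.5)]+[w(st,legpt(1.571,88,n,25)) for n in(5,-5)]
print("wrist",np.round(proj(m,pts),1).tolist());print("side",np.round(proj(D,pts),1).tolist())
E
```

```text
[ 521.42539711 -328.36829143  263.60493251] [0.0803813  0.16617125 0.40127306] 20.525
wrist [[341.2, -80.9], [337.8, 208.2], [354.4, -77.3], [348.9, 206.8], [270.5, -19.4], [276.4, 184.4], [422.3, 57.2], [421.6, 68.9]]
side [[375.3, 180.9], [409.3, 158.8], [373.2, 180.9], [407.1, 158.9], [385.6, 214.1], [418.1, 190.5], [368.7, 183.5], [370.4, 182.3]]
```

Call:
carry_out(steps=[{"twist":[0,0,10],"dp":[0,0,0],"jaw":30},{"twist":[0,0,10],"dp":[0,0,0],"jaw":30},{"twist":[0,0,10],"dp":[0,0,0],"jaw":30},{"twist":[0,0,10],"dp":[0,0,0],"jaw":30},{"twist":[0,0,10],"dp":[0,0,0],"jaw":30},{"twist":[0,0,10],"dp":[0,0,0],"jaw":30},{"twist":[0,0,10],"dp":[0,0,0],"jaw":30},{"twist":[0,0,10],"dp":[0,0,0],"jaw":30},{"twist":[0,0,10],"dp":[0,0,0],"jaw":30}])

```text
time: 21.75
tool_pos: [523.7, -325.4, 261.4]
eef_rot: [0.0, 1.0, 0.009, 0.0]
ft_force: [0.0, 0.2, -0.0]
opening: 29.8
grasp_force: 0.0
```

Call:
carry_out(steps=[{"twist":[0,0,0],"dp":[-20,-40,0],"jaw":30},{"twist":[0,0,0],"dp":[-20,-40,0],"jaw":30},{"twist":[0,0,0],"dp":[-10,-38,0],"jaw":30},{"twist":[0,0,0],"dp":[0,0,0],"jaw":30}])

```text
time: 22.25
tool_pos: [470.3, -206.9, 262.1]
eef_rot: [0.001, 1.0, 0.013, 0.0]
ft_force: [0.5, -0.9, 0.1]
opening: 30.2
grasp_force: 0.0
```

```bash
python3 - <<'E'
from h import *
P,R,o=pose();print(P,o["ft_force"],o["time"])
m=vision.camera_model("wrist");i=vision.read_camera("wrist");cv2.imwrite("pics/w6.png",i[...,::-1])
import pickle;pickle.dump((m,P,0),open("w6.pkl","wb"))
T=lambda x,y,z:w(st,np.array([28.6,0,75.5])+x*b_+y*yh+z*a_)
pts=[T(-5,95,62.5),T(-5,-95,62.5),T(5,95,62.5),T(5,-95,62.5),T(-5,95,-62.5),T(-5,-95,-62.5)]+[w(st,legpt(1.571,88,n,25)) for n in(5,-5)]
q=proj(m,pts);print(np.round(q,1).tolist())
h=cv2.cvtColor(i,cv2.COLOR_RGB2HSV)
# compact ascii: class per 8px cell: O orange/wood, D dark, G grey(low sat), . beige
for r in range(20,260,8):
    s=""
    for c in range(140,500,6):
        H,S,V=h[r,c];s+="O" if S>130 and H<16 else "D" if V<50 else "." if S>35 and V>110 else "s" if S>35 else "W" if V>150 else "g"
    print(r,s)
E
```

```text
[ 470.33275765 -206.9099692   262.07964009] [ 0.50560056 -0.88398845  0.05339297] 22.25
[[197.9, 138.0], [460.5, 139.2], [198.7, 125.2], [459.4, 126.5], [233.3, 189.5], [414.1, 190.0], [298.3, 41.0], [309.6, 41.0]]
20 WWW...WWWWWW.WWWWW.WW.WW..........W..W.W....W...WW...W.WWWW.
28 WWW..WWWWWW..WW.W.WW.WW.....W....WW....WW.W.WW..W.......WWW.
36 W...WWWWWW.WW.W.W.W.W.W......W.......WW...W.W.W.WW..W.WWWW..
44 W...WWWWWW...W.WWWWWWWWWWWWO..WW.WW.WWW.WW.WW....WW..W.W....
52 WWW.WWWWWW.W.W..W.WW..W.W..O.W...W...W..WW.WWW.WWW.W.W.....W
60 ....WWWWWW.W...W.W.WW......O.WW....W.W...W..WW...W..WW.WW.W.
68 .WW.WWWWWW.WW.W.WWW..W.....O...W..W....W.W..W.WW..W.WWW..W..
76 ..W..WWWW..W.WW.W.WW.......O...W........W...W.W.W.W.........
84 ..WW....WW.WWW..W.W........O.......WW..W.WW.WW.WW..WWWWW...s
92 WWW.W.W.WW.WW..WW..........O......W.W....W.WW.W..W.W....W...
100 WWW.WW..WW.W.W.W.W.........O.........WWWW.W.WW.WWWWW.W.W....
108 ...WWW..WWWWW.W............O..................W..WW..W..WW..
116 W.....WW.WW................O....................W...W..W..W.
124 WWWWW...WW.gggggggggggggggggggggggggggggWWWWWW
[... 354 characters left out ...]
W...ssssssssOOOOO..OO...............ssW.W...W.WWW.
180 WW..W..W.......ssssssssssOsssOssss....ss.....ss...WWWWW.W...
188 WW.WWW.W........sDssssssssssssssssssssssssssss..WW.W..W..WWW
196 W...WWW.W...........OOOOOOOOOOOOOOOOOOOOOO..WWWW..WW.WW.WWW.
204 WW.WW.W.W...........OOOOOOOOOsOssOsOsssssO..WWW.W..W.WWW.W.W
212 WW.....W................................WWW..WWWWW.WW..WW..W
220 ...WWWW.................................W.WW.W.WWWWWW.WWWW.W
228 W.W......................................WW...WWWWWW.WWWW.W.
236 WWWW.............................WWWWW.W.WWWW.WW..W.WWWWW.WW
244 ..W.............................WWW..WWWWWW..W..W.W.WW..WWWW
252 .......................W.......W.WWW.W...W.W.W..W...WW.WW..W
```

```bash
python3 - <<'E'
from h import *
import pickle
m,P,_=pickle.load(open("w6.pkl","rb"));i=cv2.imread("pics/w6.png");h=cv2.cvtColor(i,cv2.COLOR_BGR2HSV)
for r in(128,130,132,134,136):
    print(r,h[r,194:212,2].tolist(),h[r,446:466,2].tolist())
for u in(230,330,430): print(u,h[116:146,u,2].tolist())
o=(h[...,1]>130)&(h[...,0]<16)
for r in(198,204,206):c=np.flatnonzero(o[r]);print(r,c.min(),c.max())
for r in(48,80,110):c=np.flatnonzero(o[r,280:330])+280;print(r,c.min(),c.max())
print(proj(m,[w(st,k) for k in((-17,70,36),(-17,-70,36))]),proj(m,[w(st,legpt(1.571,88,n,25)) for n in(5,-5)]))
E
```

```text
128 [242, 242, 243, 243, 244, 215, 150, 154, 167, 172, 172, 172, 172, 172, 171, 171, 172, 170] [165, 165, 165, 166, 166, 165, 165, 166, 162, 152, 151, 210, 243, 242, 241, 241, 241, 242, 242, 241]
130 [243, 243, 243, 243, 244, 221, 161, 152, 160, 165, 166, 166, 166, 167, 167, 165, 165, 167] [153, 153, 153, 153, 154, 154, 154, 152, 146, 138, 184, 238, 243, 240, 236, 236, 237, 238, 239, 241]
132 [243, 243, 243, 243, 244, 242, 202, 134, 122, 128, 131, 131, 131, 130, 132, 131, 131, 136] [120, 120, 120, 121, 121, 121, 121, 117, 115, 160, 230, 244, 243, 240, 240, 241, 242, 241, 239, 236]
134 [243, 243, 243, 243, 243, 244, 242, 212, 141, 110, 113, 113, 109, 107, 108, 106, 106, 106] [90, 96, 109, 110, 110, 109, 105, 125, 193, 237, 244, 243, 242, 242, 242, 242, 242, 242, 241, 240]
136 [243, 243, 243, 243, 242, 242, 243, 245, 214, 135, 102, 106, 107, 107, 106, 89, 75, 72] [79, 102, 111, 111, 107, 107, 151, 231, 243, 243, 243, 242, 242, 242, 242, 242, 242, 242, 242, 242]
230 [235, 237, 238, 240, 239, 143, 113, 131, 144, 155, 160, 157, 154, 151, 147, 134, 119, 106, 98, 77, 66, 63, 68, 136, 206, 179, 175, 175, 175, 175]
330 [239, 239, 239, 225, 133, 114, 126, 136, 148, 154, 151, 148, 147, 141, 130, 115, 101, 87, 68, 55, 52, 57, 112, 160, 173, 173, 171, 172, 172, 172]
430 [242, 242, 243, 238, 191, 126, 132, 147, 158, 165, 166, 165, 165, 162, 150, 133, 117, 104, 81, 68, 67, 63, 88, 211, 185, 152, 122, 85, 66, 64]
198 258 390
204 259 390
206 270 270
48 299 307
80 299 307
110 299 307
[[255.63588365 204.18161032]
 [392.48051628 204.51682924]] [[298.33414148  40.97522539]
 [309.55157044  40.9969467 ]]
```

```bash
python3 - <<'E'
from h import *
import pickle
m,P,_=pickle.load(open("w6.pkl","rb"));i=cv2.imread("pics/w6.png");h=cv2.cvtColor(i,cv2.COLOR_BGR2HSV)
m3,_,_=pickle.load(open("w3.pkl","rb"));i3=cv2.imread("pics/w3.png");h3=cv2.cvtColor(i3,cv2.COLOR_BGR2HSV)
print([int(x) for x in h3[209,180:200,2]],[int(x) for x in h3[171,448:468,2]])
for z in(126,130,134,138):
    a,b=onz(m,(199.3,128),z),onz(m,(456.8,128),z);print(z,a,b,np.linalg.norm(a-b))
    print("  centre in stand frame",Rn.from_euler("z",-st[2]).apply((a+b)/2-[*st[:2],0]))
for u in(300,340,380): print(u,h[180:200,u,2].tolist(),h[180:200,u,1].tolist())
T=lambda x,y,z:w(st,np.array([30,0,76])+x*b_+y*yh+z*a_)
print(proj(m,[T(5,0,62.5),T(-5,0,62.5),T(-5,0,-62.5)]))
E
```

```text
[243, 243, 243, 244, 245, 231, 130, 98, 101, 104, 104, 106, 105, 105, 107, 107, 107, 107, 107, 108] [164, 165, 166, 167, 169, 173, 167, 153, 170, 241, 245, 244, 244, 244, 244, 243, 242, 242, 244, 245]
126 [ 542.22243756 -122.06925156  126.        ] [ 547.42719926 -311.88751349  126.        ] 189.8896050525186
  centre in stand frame [ 59.85548854   0.64523326 126.        ]
130 [ 542.29290185 -123.23737139  130.        ] [ 547.42380304 -310.3619322   130.        ] 187.19489150569325
  centre in stand frame [ 59.89312416   0.82314551 130.        ]
134 [ 542.36336614 -124.40549122  134.        ] [ 547.42040683 -308.83635091  134.        ] 184.50017795886797
  centre in stand frame [ 59.93075977   1.00105775 134.        ]
138 [ 542.43383043 -125.57361105  138.        ] [ 547.41701061 -307.31076962  138.        ] 181.80546441204262
  centre in stand frame [ 59.96839538   1.17897    138.        ]
300 [64, 63, 64, 64, 63, 65, 86, 116, 69, 46, 90, 129, 126, 125, 126, 124, 120, 106, 103, 95] [124, 125, 124, 128, 125, 126, 101, 48, 52, 89, 130, 152, 152, 153, 152, 150, 149, 144, 144, 142]
340 [104, 105, 104, 105, 105, 105, 106, 102, 55, 65, 161, 201, 204, 206, 217, 210, 193, 186, 119, 131] [49, 51, 49, 49, 49, 49, 48, 48, 60, 110, 146, 153, 155, 155, 154, 154, 153, 155, 141, 146]
380 [111, 110, 111, 111, 112, 110, 114, 124, 70, 67, 130, 138, 138, 138, 137, 134, 131, 119, 119, 135] [48, 49, 48, 48, 52, 49, 47, 47, 58, 84, 135, 137, 139, 139, 136, 137, 134, 129, 129, 134]
[[329.71827126 122.85177705]
 [329.83518767 135.7551399 ]
 [323.91780905 188.26294799]]
```

```bash
python3 -c "
from plant import order
print(order.hand_in())"
```

```text
the job is handed in; nothing more can be done
None
```

I swung the prop leg out to its stop, and the stand moved no more than about 1 mm. The tablet is on the ledge, leaning back on the panel, screen to the front and within about 1 mm of centre. I handed the job in at about 22 s of robot time, with the arm clear of everything; no verdict came back.

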